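Start the round from the game control desk

ROBOT

A 7-joint arm with a two-finger parallel gripper is mounted at the origin on the work surface. World frame = base frame: x ahead of the robot, y to its left, z up, the work surface at z = 0. Lengths are in m, angles in rad, forces in N, time in s.
With the tool pointing down it reaches from about 0.35 to 0.9 m from the base axis. Payload 7.2 kg.
Tool frame: the origin (TCP) lies between the finger pads; the fingertips stand 14 mm ahead of it and the grasp point (between the pads) lies 5 mm behind it (manip.tip_extent is the distance from the TCP to the fingertips, in m); z points along the fingers, y is the line along which they close (so a half turn about z gives the same grasp; the last joint's range is limited). The gripper opens to 85 mm and grips with 20 to 120 N. Pads are 22 mm wide; open, the fingers measure 114 mm over their backs; the gripper's body (76 mm by 85 mm) begins 54 mm behind the grasp point. The pads swing forward as they close: fully open they stand 13 mm farther back than shut.
Start: joints at [-1.247, 0.411, -0.013, 1.596, 0.006, 1.134, -0.082], TCP at [0.239, 0.578, 0.245] pointing down, gripper open.
Joint ranges: [-2.95, 2.95], [-0.29, 1.99], [-1.47, 1.44], [0.14, 2.54], [-1.03, 4.17], [0.13, 1.85], [-2.86, 2.86]. Speed limits (rad/s): [2.39, 2.39, 3.01, 3.01, 3.14, 3.14, 3.14].

INTERFACE

Orientations are given as a unit quaternion [x, y, z, w].
In Python, from rig import manip, imaging gives the robot as it stands.
- The arm moves only by the tool move_arm, never from a script. Its arguments are lists of equal length, an entry for each row: "dr": the turn, a rotation vector about the tool's x, y, z in rad, a list of three; "translation": the shift along the tool's x, y, z in mm, a list of three; "grip": the finger opening in mm, from 0 to 85.4. In form: {"dr": [[wx, wy, wz], ...], "translation": [[dx, dy, dz], ...], "grip": [grip, ...]}. A call has 1 to 5 rows; each row shifts and turns the commanded pose from where the row before left it, along the tool's axes as they then stand; what a row does not reach is not made up. A row lasts 1/12 s, in which the tool goes at most 41.7 mm and 7.16 degrees, less where a joint would pass 70% of its speed; a pose out of reach is approached as far as the arm can. A call with a gripper value outside its range is refused whole. The fingers move at their own pace and stop on an object; "grip_force" is the grip in N (left out, the last holds). Time passes only in rows, so rows that do not move let the fingers close. It gives the time, the measured TCP pose, the force, the opening and the grip force at its end, in the units of the state.
- manip.state(): the state, without advancing time (a new reading comes with each control period).
- imaging.grab_frame(name): name is "scene" or "top"; returns a dict with "pixels" (420x560x3 uint8, red, green, blue), "K" (3x3 intrinsics, pixels), "k1" (the pictures are not rectified: a ray, as slopes to the right and down, at radius r is drawn at 1 + k1 r^2 times it, then the intrinsics apply), "origin" and "rotation" of the camera in the world. Camera axes: x right, y up, looking along -z (the intrinsics and any distortion apply to the point x, -y, -z); pixel columns grow to the right and rows downward; lengths in m; the calibration is good to about 2 mm. A picture is of the moment at which its call begins. There is no depth.
- manip.sign_off(): hands the job in; it is judged then, once.
The state is a dict: "clock": time; "qpos": joint angles; "joint_vel": joint speeds; "tau": joint torques, N m; "tcp_pos": TCP position; "ee_rot": TCP orientation; "force": force on the tool from outside, world axes, zero at the start; "torque": the same for the moment, N m; "grip_width": finger opening in m; "finger_force": force on a finger pad.
Only numpy, scipy, OpenCV 4.12 (cv2) and the standard library are available. Lean on these libraries where they do the work, as an engineer would, in place of code of your own. Each camera call takes 0.05 s, during which the arm holds its last target. There are 200 camera calls.

TASK

Start the next round at the game control desk: with the fingertips, lightly press the blue key, then the yellow key, then the green key, each straight down until it is fully in and stays there. Do not press the red stop key, and do not pick up, shift or knock over the button boxes, the radio, the microphone, the bottle or the tape.

Things in the scene. Friction and masses are not known exactly. Their poses are not given: they have to be found in the camera images.
- blue_box: Loose grey button box with the blue key, 80 x 80 mm and 32 mm high, 0.35 to 0.6 kg, on thin rubber feet; origin at the centre of its underside, on the desk; z up.
- blue_top (a point): Centre of the flat top face of the blue round key, which is in the middle of its box, 44 mm in diameter (flat over 38 mm). The top is 56 mm above the desk when the key is up and 48 mm once it has been pressed fully in and let go. The point moves with the cap.
- blue_key (a joint): How far the blue key has been latched in, in m: 0 up, 0.008 fully in. It goes straight down against 3 N and stays where it is left. Its cap sits on a soft spring (900 N/m, up to 9 mm) that gives first and comes back when let go, so the fingertip must go about 12 mm below the untouched top to put it fully in (17 mm is the hard bottom, at 8 N). From 0.005 on it counts as pressed. A slow press of about 5 N is plenty; 20 N or more is too hard.
- yellow_box: Loose grey button box with the yellow key, 80 x 80 mm and 32 mm high, 0.35 to 0.6 kg, on thin rubber feet; origin at the centre of its underside, on the desk; z up.
- yellow_top (a point): Centre of the flat top face of the yellow round key, which is in the middle of its box, 44 mm in diameter (flat over 38 mm). The top is 56 mm above the desk when the key is up and 48 mm once it has been pressed fully in and let go. The point moves with the cap.
- yellow_key (a joint): How far the yellow key has been latched in, in m: 0 up, 0.008 fully in. It goes straight down against 3 N and stays where it is left. Its cap sits on a soft spring (900 N/m, up to 9 mm) that gives first and comes back when let go, so the fingertip must go about 12 mm below the untouched top to put it fully in (17 mm is the hard bottom, at 8 N). From 0.005 on it counts as pressed. A slow press of about 5 N is plenty; 20 N or more is too hard.
- green_box: Loose grey button box with the green key, 80 x 80 mm and 32 mm high, 0.35 to 0.6 kg, on thin rubber feet; origin at the centre of its underside, on the desk; z up.
- green_top (a point): Centre of the flat top face of the green round key, which is in the middle of its box, 44 mm in diameter (flat over 38 mm). The top is 56 mm above the desk when the key is up and 48 mm once it has been pressed fully in and let go. The point moves with the cap.
- green_key (a joint): How far the green key has been latched in, in m: 0 up, 0.008 fully in. It goes straight down against 3 N and stays where it is left. Its cap sits on a soft spring (900 N/m, up to 9 mm) that gives first and comes back when let go, so the fingertip must go about 12 mm below the untouched top to put it fully in (17 mm is the hard bottom, at 8 N). From 0.005 on it counts as pressed. A slow press of about 5 N is plenty; 20 N or more is too hard.
- red_box: Loose grey button box with the red key, 80 x 80 mm and 32 mm high, 0.35 to 0.6 kg, on thin rubber feet; origin at the centre of its underside, on the desk; z up.
- red_top (a point): Centre of the flat top face of the red round key, which is in the middle of its box, 44 mm in diameter (flat over 38 mm). The top is 56 mm above the desk when the key is up and 48 mm once it has been pressed fully in and let go. The point moves with the cap.
- red_key (a joint): How far the red key has been latched in, in m: 0 up, 0.008 fully in. It goes straight down against 3 N and stays where it is left. Its cap sits on a soft spring (900 N/m, up to 9 mm) that gives first and comes back when let go, so the fingertip must go about 12 mm below the untouched top to put it fully in (17 mm is the hard bottom, at 8 N). From 0.005 on it counts as pressed. A slow press of about 5 N is plenty; 20 N or more is too hard.
- radio: Black two-way radio standing upright, 36 x 58 mm and 112 mm high, with a thin aerial up to 241 mm; origin at the centre of its underside; z up.
- microphone: Hand microphone lying on the desk along its own y axis: black grip 40 mm thick from y = -110 mm to y = +40 mm, grey head 60 mm thick from +40 to +100 mm, with a red band; top at 60 mm. Origin on the desk under its axis.
- spray: Orange bottle with black cap standing upright, 52 mm in diameter, 165 mm high; origin at the centre of its underside.
- tape: White roll of tape lying flat, 70 mm outside diameter, 48 mm hole, 24 mm high; origin at the centre of its underside.

How it is judged:
On the way, in this order (a step that is already met when the one before it is completed fails the run):
1. the blue key is pressed down (value of joint blue_key above 0.005 m), for 0.2 s.
2. the yellow key is pressed down (value of joint yellow_key above 0.005 m), for 0.2 s.
3. the green key is pressed down (value of joint green_key above 0.005 m), for 0.2 s.
At the end, for the whole second after the job is handed in: The blue, yellow and green keys are pressed in that order and stay down (at least 5 of their 8 mm), red is still up (under 2.5 mm); every box, the radio, microphone, bottle and tape stands at rest within 30 mm of where it began, not tipped (under 0.15 rad) (value of joint each of blue_key, yellow_key, green_key above 0.005 m and value of joint red_key below 0.0025 m and distance of each of blue_box, yellow_box, green_box, red_box, radio, microphone, spray, tape from where it was at the start of the episode below 0.03 m and angle between each of blue_box, yellow_box, green_box, red_box, radio, microphone, spray, tape's own z axis and vertical below 0.15 rad and linear speed of each of blue_box, yellow_box, green_box, red_box, radio, microphone, spray, tape below 0.02 m/s); the robot touches nothing.
It fails at once if a key is pressed before its turn ((value of joint yellow_key above 0.005 m and value of joint blue_key below 0.005 m) or (value of joint green_key above 0.005 m and value of joint yellow_key below 0.005 m)).
It fails at once if the red key is pressed (value of joint red_key above 0.0025 m).
It fails at once if a key or its box is pushed hard (over 20 N) instead of lightly (contact force between any of the fingers, the arm and blue_box above 20 N or contact force between any of the fingers, the arm and yellow_box above 20 N or contact force between any of the fingers, the arm and green_box above 20 N or contact force between any of the fingers, the arm and red_box above 20 N).
It fails at once if a button box is lifted, tipped or pushed away (over 30 mm) (height (world z) of any of blue_box, yellow_box, green_box, red_box above 0.012 m or distance of any of blue_box, yellow_box, green_box, red_box from where it was at the start of the episode above 0.03 m or angle between any of blue_box, yellow_box, green_box, red_box's own z axis and vertical above 0.25 rad).
It fails at once if the radio, microphone, bottle or tape is lifted, knocked over or moved (over 30 mm) (height (world z) of any of radio, microphone, spray, tape above 0.012 m or distance of any of radio, microphone, spray, tape from where it was at the start of the episode above 0.03 m or angle between any of radio, microphone, spray, tape's own z axis and vertical above 0.25 rad).
It also fails if it takes over 48 s, if anything falls off the work surface, if the arm or the gripper's body presses on something with over 40 N, if the wrist force passes 120 N, or if a joint passes its speed limit or range.

## Working session

There is one attempt and no reset: what is moved stays moved. The work goes in short steps, Python scripts to look and compute and a tool call to move; the robot and the scene stay as the last step left them, time stands still between calls to the robot, and variables do not carry over. Pictures are saved under pics/ and viewed, at most 10 in all, crops included, and the job is handed in when it is done.

Besides the shell and the picture viewer there is one more tool, called after "Emit:" by a JSON object that holds its "op" and its "data", one argument or row to a line. move_arm: Moves the arm, as the interface text tells. Its arguments: {"type":"object","properties":{"dr":{"type":"array"},"translation":{"type":"array"},"grip":{"type":"array"},"grip_force":{"type":"number"}},"required":["dr","translation","grip"]}

```bash
mkdir -p pics; cat > h.py <<'E'
import numpy as np, cv2
from rig import manip, imaging
def ray(f,u,v):
    K=np.array(f["K"]);d=np.array([(u-K[0,2])/K[0,0],(v-K[1,2])/K[1,1]]);s=d.copy()
    for _ in range(30): s=d/(1+f["k1"]*(s@s))
    return np.array(f["rotation"])@np.array([s[0],-s[1],-1])
def at(f,u,v,z):
    r=ray(f,u,v);o=np.array(f["origin"]);return (o+r*(z-o[2])/r[2]).round(4)
def save(n,p):
    f=imaging.grab_frame(n);cv2.imwrite(p,f["pixels"][:,:,::-1]);return f
E
python3 - <<'E'
from h import *
import pickle
for n in("top","scene"):
    f=save(n,f"pics/{n}1.png");pickle.dump(f,open(n+".pkl","wb"));print(n,f["origin"])
print(manip.state()); print(manip.tip_extent)
E
```

```text
top [0.36878428 0.0024345  1.16553411]
scene [ 1.4432227  -0.58373516  1.00634903]
{'clock': 0.1, 'qpos': array([-1.24719749,  0.41186167, -0.01272917,  1.59695349,  0.00558351,
        1.13426725, -0.08219082]), 'joint_vel': array([ 0.00094738, -0.00156546,  0.00073027, -0.00292038,  0.00088538,
        0.00032006, -0.00026515]), 'tau': array([ 2.31434911e-03, -6.01827121e+01,  6.83581475e-01, -3.00087869e+01,
        1.39073865e-02,  6.39990001e-03, -2.30721963e-05]), 'tcp_pos': array([0.23851794, 0.57724923, 0.24451382]), 'ee_rot': array([ 1.94628131e-01,  9.80876833e-01, -7.20071279e-04, -1.01896820e-04]), 'force': array([-0.39489607, -0.20838842,  0.2294891 ]), 'torque': array([-0.06348251, -0.04464208,  0.05471744]), 'finger_force': 0.0, 'grip_width': 0.08482912994184519}
0.014
```

View pics/top1.png

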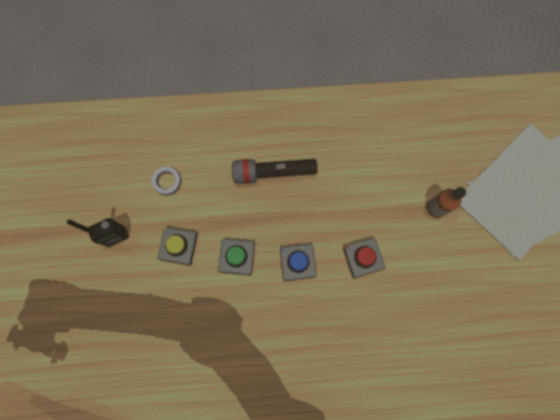

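View pics/scene1.png

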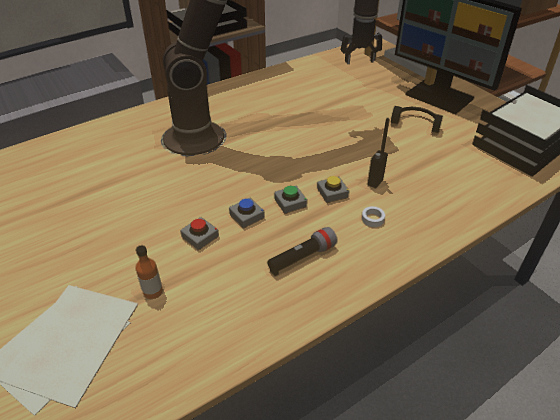

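Top view: yellow (176,244), green (236,256), blue (298,261), red (366,257), radio (108,232), tape (166,181), microphone (275,169), bottle (445,203). The scene view shows the same row, with red (199,226), blue (247,204), green (291,191) and yellow (334,182).

```bash
python3 - <<'E'
from h import *
import pickle
from scipy.spatial.transform import Rotation as R
F={n:pickle.load(open(n+".pkl","rb")) for n in("top","scene")}
pts={"red":((366,257),(199,226)),"blue":((298,261),(247,204)),"green":((236,256),(291,191)),"yellow":((176,244),(334,182))}
for c,(a,b) in pts.items():
    r=[at(F["top"],*a,.056),at(F["scene"],*b,.056)]
    o1,o2=(np.array(F[n]["origin"]) for n in F);d1,d2=ray(F["top"],*a),ray(F["scene"],*b)
    s=np.linalg.lstsq(np.c_[d1,-d2],o2-o1,rcond=None)[0]
    print(c,r,"tri",((o1+s[0]*d1+o2+s[1]*d2)/2).round(4))
print("radio base",at(F["top"],115,238,0.05),"aerial tip",at(F["top"],69,221,.241), "radio scene",at(F["scene"],376,186,0))
print(R.from_quat(manip.state()["ee_rot"]).as_matrix().round(3))
for n in F:
  p=F[n]["pixels"]; x,y=((140,210) if n=="top" else (175,150)); w,h=(250,80) if n=="top" else (180,100)
  cv2.imwrite(f"pics/{n}c.png",cv2.resize(p[y:y+h,x:x+w,::-1],None,fx=3 if n=="top" else 4,fy=3 if n=="top" else 4,interpolation=cv2.INTER_CUBIC))
E
```

```text
Traceback (most recent call last):
  File "h.py", line 8, in at
    r=ray(f,u,v);o=np.array(f["origin"]);return (o+r*(z-o[2])/r[2]).round(4)
  File "h.py", line 6, in ray
    return np.array(f["rotation"])@np.array([s[0],-s[1],-1])
           ~~~~~~~~~~~~~~~~~~~~~~~^~~~~~~~~~~~~~~~~~~~~~~~~~
ValueError: matmul: Input operand 1 has a mismatch in its core dimension 0, with gufunc signature (n?,k),(k,m?)->(n?,m?) (size 3 is different from 4)
```

Rotation is a quaternion; fixing the helper.

```bash
sed -i 's/return np.array(f\["rotation"\])@np.array(\(.*\))$/return R.from_quat(f["rotation"]).apply(\1)/; 1a from scipy.spatial.transform import Rotation as R' h.py
python3 - <<'E'
from h import *
import pickle
F={n:pickle.load(open(n+".pkl","rb")) for n in("top","scene")}
pts={"red":((366,257),(199,226)),"blue":((298,261),(247,204)),"green":((236,256),(291,191)),"yellow":((176,244),(334,182))}
for c,(a,b) in pts.items():
    r=[at(F["top"],*a,.056),at(F["scene"],*b,.056)]
    o1,o2=(np.array(F[n]["origin"]) for n in F);d1,d2=ray(F["top"],*a),ray(F["scene"],*b)
    s=np.linalg.lstsq(np.c_[d1,-d2],o2-o1,rcond=None)[0]
    print(c,r,"tri",((o1+s[0]*d1+o2+s[1]*d2)/2).round(4))
print("radio base",at(F["top"],115,238,0.05),"aerial tip",at(F["top"],69,221,.241), "radio scene",at(F["scene"],376,186,0))
print(R.from_quat(manip.state()["ee_rot"]).as_matrix().round(3))
for n in F:
  p=F[n]["pixels"]; x,y=((140,210) if n=="top" else (175,150)); w,h=(250,80) if n=="top" else (180,100)
  cv2.imwrite(f"pics/{n}c.png",cv2.resize(p[y:y+h,x:x+w,::-1],None,fx=3 if n=="top" else 4,fy=3 if n=="top" else 4,interpolation=cv2.INTER_CUBIC))
E
```

```text
red [array([ 0.4819, -0.2176,  0.056 ]), array([ 0.4986, -0.22  ,  0.056 ])] tri [ 0.4844 -0.2175  0.0435]
blue [array([ 0.4835, -0.0586,  0.056 ]), array([ 0.4933, -0.0581,  0.056 ])] tri [ 0.4854 -0.0567  0.0494]
green [array([0.505 , 0.0845, 0.056 ]), array([0.5164, 0.0854, 0.056 ])] tri [0.5076 0.0879 0.0482]
yellow [array([0.5428, 0.223 , 0.056 ]), array([0.5551, 0.2234, 0.056 ])] tri [0.5459 0.2276 0.0471]
radio base [0.5678 0.367  0.05  ] aerial tip [0.5738 0.3947 0.241 ] radio scene [0.5964 0.3742 0.    ]
[[-0.924  0.382 -0.   ]
 [ 0.382  0.924 -0.001]
 [-0.    -0.001 -1.   ]]
```

View pics/topc.png

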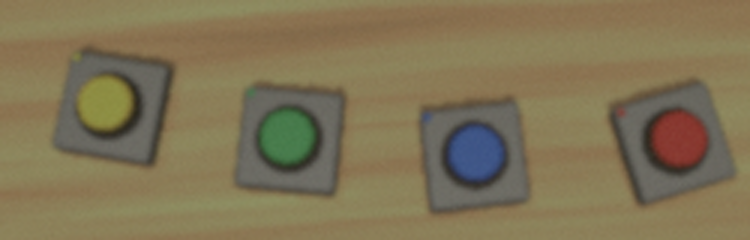

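View pics/scenec.png

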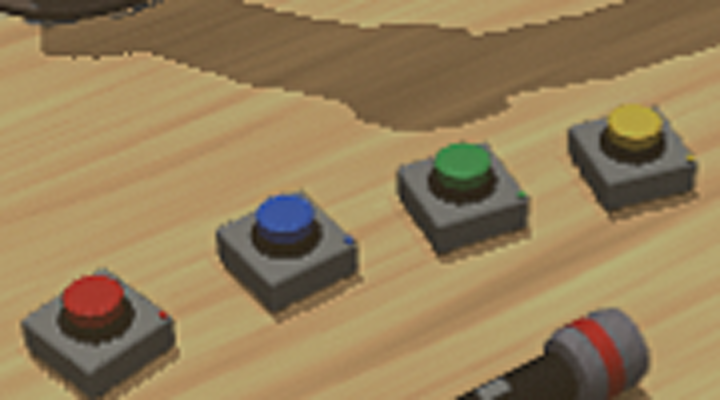

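Centres from the crops agree with the first readings: yellow (175,245), green (236,255) and blue (298,261) in top. Working values are blue (.486,-.058), green (.508,.085) and yellow (.546,.223). The heights come out near 50 mm, which fits the known sizes. Next I move over blue, keeping well away from the radio.

Emit:
{"op": "move_arm", "data": {
  "dr": [
    [0,0,0],
    [0,0,0],
    [0,0,0],
    [0,0,0],
    [0,0,0]
  ],
  "translation": [
    [-23.5,-24.6,0],
    [-23.5,-24.6,0],
    [-23.5,-24.6,0],
    [-23.5,-24.6,0],
    [-23.5,-24.6,0]
  ],
  "grip": [0,0,0,0,0],
  "grip_force": 20
}}

```text
clock: 0.52
tcp_pos: [0.3005, 0.4173, 0.2449]
ee_rot: [0.195, 0.981, -0.0, -0.0]
force: [1.5, 0.4, 0.1]
grip_width: 0.0256
finger_force: 0.0
```

Emit:
{"op": "move_arm", "data": {
  "dr": [
    [0,0,0],
    [0,0,0],
    [0,0,0],
    [0,0,0],
    [0,0,0]
  ],
  "translation": [
    [-23.5,-24.6,0],
    [-23.5,-24.6,0],
    [-23.5,-24.6,0],
    [-23.5,-24.6,0],
    [-23.5,-24.6,0]
  ],
  "grip": [0,0,0,0,0]
}}

```text
clock: 0.93
tcp_pos: [0.3621, 0.2588, 0.2452]
ee_rot: [0.195, 0.981, -0.0, -0.0]
force: [-0.7, -0.4, 0.2]
grip_width: 0.0002
finger_force: 0.0
```

Emit:
{"op": "move_arm", "data": {
  "dr": [
    [0,0,0],
    [0,0,0],
    [0,0,0],
    [0,0,0],
    [0,0,0]
  ],
  "translation": [
    [-23.5,-24.6,0],
    [-23.5,-24.6,0],
    [-23.5,-24.6,0],
    [-23.5,-24.6,0],
    [-23.5,-24.6,0]
  ],
  "grip": [0,0,0,0,0]
}}

```text
clock: 1.35
tcp_pos: [0.4236, 0.1003, 0.2453]
ee_rot: [0.195, 0.981, 0.0, -0.0]
force: [1.1, 0.1, -0.7]
grip_width: -0.0
finger_force: 0.0
```

Emit:
{"op": "move_arm", "data": {
  "dr": [
    [0,0,0],
    [0,0,0],
    [0,0,0],
    [0,0,0],
    [0,0,0]
  ],
  "translation": [
    [-23.5,-24.6,20],
    [-23.5,-24.6,20],
    [-23.5,-24.6,20],
    [-23.5,-24.6,20],
    [-23.5,-24.6,20]
  ],
  "grip": [0,0,0,0,0]
}}

```text
clock: 1.77
tcp_pos: [0.4854, -0.0581, 0.1444]
ee_rot: [0.194, 0.981, -0.0, 0.0]
force: [0.6, 1.7, -0.3]
grip_width: 0.0001
finger_force: 0.0
```

Emit:
{"op": "move_arm", "data": {
  "dr": [
    [0,0,0],
    [0,0,0],
    [0,0,0]
  ],
  "translation": [
    [0,0,0],
    [0,0,0],
    [0,0,0]
  ],
  "grip": [0,0,0]
}}

```text
clock: 2.02
tcp_pos: [0.4848, -0.0564, 0.145]
ee_rot: [0.195, 0.981, -0.0, -0.001]
force: [-0.4, 0.3, -0.1]
grip_width: -0.0002
finger_force: 0.0
```

Emit:
{"op": "move_arm", "data": {
  "dr": [
    [0,0,0],
    [0,0,0],
    [0,0,0],
    [0,0,0],
    [0,0,0]
  ],
  "translation": [
    [0,0,20],
    [0,0,20],
    [0,0,15],
    [0,0,5],
    [0,0,0]
  ],
  "grip": [0,0,0,0,0]
}}

```text
clock: 2.43
tcp_pos: [0.4846, -0.0552, 0.0849]
ee_rot: [0.194, 0.981, 0.0, -0.001]
force: [-0.1, 0.3, 0.2]
grip_width: 0.0002
finger_force: 0.0
```

```bash
python3 - <<'E'
from h import *
a=save("scene","pics/s2.png")["pixels"][150:260,170:350,::-1];b=save("top","pics/t2.png")["pixels"][210:290,220:400,::-1]
cv2.imwrite("pics/c2.png",cv2.resize(np.vstack([a,b]),None,fx=3,fy=3,interpolation=cv2.INTER_CUBIC))
E
```

```text
(no output)
```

View pics/c2.png

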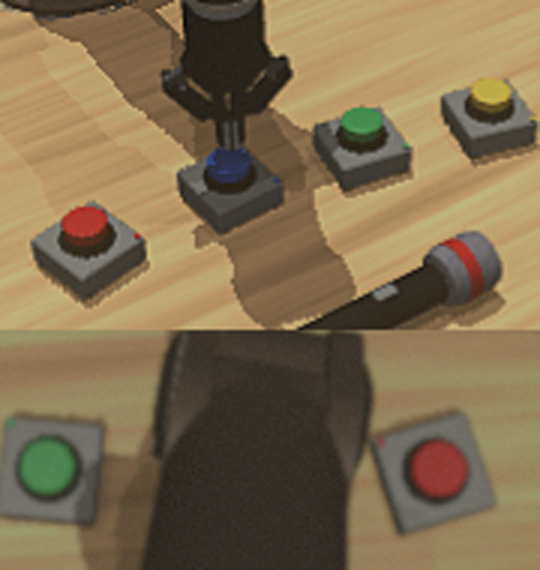

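The fingertips stand over the middle of the blue key, at about (231,150) in the crop, with the cap at (229,165). Pressing slowly.

Emit:
{"op": "move_arm", "data": {
  "dr": [
    [0,0,0],
    [0,0,0],
    [0,0,0],
    [0,0,0],
    [0,0,0]
  ],
  "translation": [
    [-2,-2,4],
    [0,0,4],
    [0,0,4],
    [0,0,3],
    [0,0,0]
  ],
  "grip": [0,0,0,0,0]
}}

```text
clock: 2.95
tcp_pos: [0.486, -0.0592, 0.0697]
ee_rot: [0.195, 0.981, -0.0, -0.0]
force: [-1.3, 1.0, 0.9]
grip_width: 0.0001
finger_force: 0.1
```

Emit:
{"op": "move_arm", "data": {
  "dr": [
    [0,0,0],
    [0,0,0],
    [0,0,0],
    [0,0,0],
    [0,0,0]
  ],
  "translation": [
    [0,0,2],
    [0,0,2],
    [0,0,2],
    [0,0,2],
    [0,0,0]
  ],
  "grip": [0,0,0,0,0]
}}

```text
clock: 3.37
tcp_pos: [0.4862, -0.0592, 0.062]
ee_rot: [0.195, 0.981, -0.0, -0.0]
force: [-0.5, 0.8, 2.8]
grip_width: -0.0
finger_force: 1.3
```

Emit:
{"op": "move_arm", "data": {
  "dr": [
    [0,0,0],
    [0,0,0],
    [0,0,0],
    [0,0,0],
    [0,0,0]
  ],
  "translation": [
    [0,0,2],
    [0,0,2],
    [0,0,1],
    [0,0,1],
    [0,0,0]
  ],
  "grip": [0,0,0,0,0]
}}

```text
clock: 3.78
tcp_pos: [0.4863, -0.0592, 0.0562]
ee_rot: [0.195, 0.981, -0.0, 0.0]
force: [-0.7, -0.2, 4.6]
grip_width: 0.0
finger_force: 2.6
```

Emit:
{"op": "move_arm", "data": {
  "dr": [
    [0,0,0],
    [0,0,0],
    [0,0,0]
  ],
  "translation": [
    [0,0,0],
    [0,0,0],
    [0,0,0]
  ],
  "grip": [0,0,0]
}}

```text
clock: 4.03
tcp_pos: [0.4863, -0.0592, 0.0564]
ee_rot: [0.195, 0.981, 0.0, 0.0]
force: [-1.2, -0.1, 5.3]
grip_width: -0.0
finger_force: 2.5
```

Force reads 5 N at 14 mm of travel, so blue should be fully in. Now I lift and go to yellow.

Emit:
{"op": "move_arm", "data": {
  "dr": [
    [0,0,0],
    [0,0,0],
    [0,0,0],
    [0,0,0],
    [0,0,0]
  ],
  "translation": [
    [0,0,-5],
    [0,0,-10],
    [0,0,-15],
    [0,0,-18],
    [0,0,-17]
  ],
  "grip": [0,0,0,0,0]
}}

```text
clock: 4.45
tcp_pos: [0.4861, -0.0593, 0.1225]
ee_rot: [0.195, 0.981, -0.0, -0.0]
force: [-0.8, 0.5, -0.2]
grip_width: -0.0002
finger_force: 0.0
```

Emit:
{"op": "move_arm", "data": {
  "dr": [
    [0,0,0],
    [0,0,0],
    [0,0,0],
    [0,0,0],
    [0,0,0]
  ],
  "translation": [
    [5.3,28.4,0],
    [5.3,28.4,0],
    [5.3,28.4,0],
    [5.3,28.4,0],
    [5.3,28.4,0]
  ],
  "grip": [0,0,0,0,0]
}}

```text
clock: 4.87
tcp_pos: [0.5162, 0.0836, 0.1222]
ee_rot: [0.195, 0.981, 0.0, 0.0]
force: [1.3, -0.0, -0.6]
grip_width: -0.0001
finger_force: 0.0
```

Emit:
{"op": "move_arm", "data": {
  "dr": [
    [0,0,0],
    [0,0,0],
    [0,0,0],
    [0,0,0],
    [0,0,0]
  ],
  "translation": [
    [5.3,28.4,0],
    [5.3,28.4,0],
    [5.3,28.4,0],
    [5.3,28.4,0],
    [5.3,28.4,0]
  ],
  "grip": [0,0,0,0,0]
}}

```text
clock: 5.28
tcp_pos: [0.5458, 0.2251, 0.1221]
ee_rot: [0.195, 0.981, 0.0, 0.0]
force: [0.6, -0.4, 0.2]
grip_width: -0.0001
finger_force: 0.0
```

Emit:
{"op": "move_arm", "data": {
  "dr": [
    [0,0,0],
    [0,0,0],
    [0,0,0],
    [0,0,0],
    [0,0,0]
  ],
  "translation": [
    [0,0,0],
    [0,0,10],
    [0,0,15],
    [0,0,10],
    [0,0,0]
  ],
  "grip": [0,0,0,0,0]
}}

```text
clock: 5.7
tcp_pos: [0.5442, 0.2217, 0.084]
ee_rot: [0.195, 0.981, -0.002, -0.002]
force: [-1.2, -0.7, -0.1]
grip_width: 0.0002
finger_force: 0.0
```

```bash
python3 - <<'E'
from h import *
a=save("scene","pics/s3.png")["pixels"][110:260,170:400,::-1];b=save("top","pics/t3.png")["pixels"][215:285,200:400,::-1]
b=cv2.copyMakeBorder(b,0,0,0,30,0)
cv2.imwrite("pics/c3.png",cv2.resize(np.vstack([a,b[:40+10]]),None,fx=3,fy=3,interpolation=cv2.INTER_CUBIC))
s=manip.state();print(s["tcp_pos"],s["force"])
E
```

```text
[0.5454854  0.22239167 0.08596323] [-0.83138308 -0.04712776 -0.16033796]
```

View pics/c3.png

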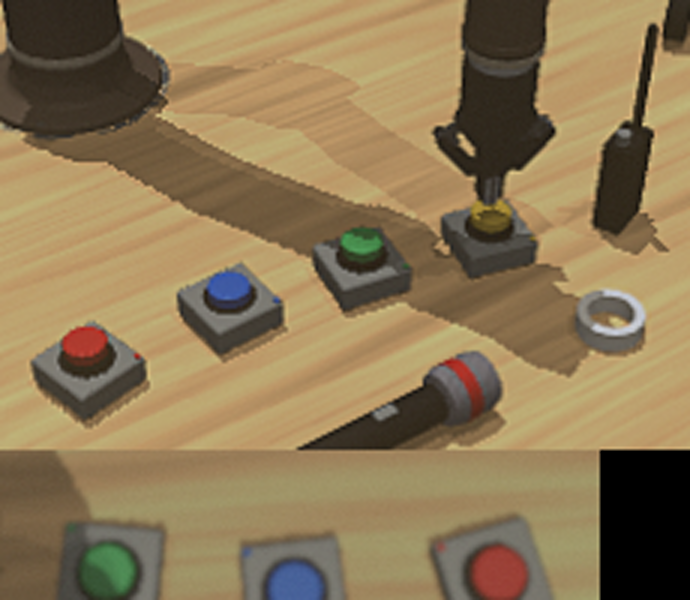

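The blue cap (229,290) is visibly lower than the others and its box hasn't moved. The fingertips (490,200) are centred over the yellow cap (491,213). Pressing yellow.

Emit:
{"op": "move_arm", "data": {
  "dr": [
    [0,0,0],
    [0,0,0],
    [0,0,0],
    [0,0,0],
    [0,0,0]
  ],
  "translation": [
    [0,0,4],
    [0,0,4],
    [0,0,4],
    [0,0,3],
    [0,0,2]
  ],
  "grip": [0,0,0,0,0]
}}

```text
clock: 6.22
tcp_pos: [0.5456, 0.2235, 0.0689]
ee_rot: [0.195, 0.981, -0.0, -0.0]
force: [-0.3, -0.4, 1.5]
grip_width: 0.0004
finger_force: 0.5
```

Emit:
{"op": "move_arm", "data": {
  "dr": [
    [0,0,0],
    [0,0,0],
    [0,0,0],
    [0,0,0],
    [0,0,0]
  ],
  "translation": [
    [0,0,2],
    [0,0,2],
    [0,0,2],
    [0,0,1],
    [0,0,0]
  ],
  "grip": [0,0,0,0,0]
}}

```text
clock: 6.63
tcp_pos: [0.5457, 0.2235, 0.0621]
ee_rot: [0.195, 0.981, -0.0, -0.0]
force: [-2.0, -1.3, 2.2]
grip_width: 0.0001
finger_force: 1.3
```

Emit:
{"op": "move_arm", "data": {
  "dr": [
    [0,0,0],
    [0,0,0],
    [0,0,0],
    [0,0,0],
    [0,0,0]
  ],
  "translation": [
    [0,0,2],
    [0,0,2],
    [0,0,1],
    [0,0,1],
    [0,0,0]
  ],
  "grip": [0,0,0,0,0]
}}

```text
clock: 7.05
tcp_pos: [0.5458, 0.2236, 0.0563]
ee_rot: [0.195, 0.981, 0.0, 0.0]
force: [-1.3, -0.9, 4.7]
grip_width: -0.0003
finger_force: 2.6
```

Emit:
{"op": "move_arm", "data": {
  "dr": [
    [0,0,0],
    [0,0,0],
    [0,0,0]
  ],
  "translation": [
    [0,0,0],
    [0,0,0],
    [0,0,0]
  ],
  "grip": [0,0,0]
}}

```text
clock: 7.3
tcp_pos: [0.5458, 0.2236, 0.0565]
ee_rot: [0.195, 0.981, 0.0, 0.0]
force: [-1.7, -0.6, 4.3]
grip_width: 0.0003
finger_force: 2.5
```

Emit:
{"op": "move_arm", "data": {
  "dr": [
    [0,0,0],
    [0,0,0],
    [0,0,0],
    [0,0,0],
    [0,0,0]
  ],
  "translation": [
    [0,0,-5],
    [0,0,-10],
    [0,0,-15],
    [0,0,-18],
    [0,0,-17]
  ],
  "grip": [0,0,0,0,0]
}}

```text
clock: 7.72
tcp_pos: [0.5457, 0.2235, 0.1225]
ee_rot: [0.195, 0.981, -0.0, -0.0]
force: [-0.6, 0.1, -0.0]
grip_width: -0.0
finger_force: 0.0
```

Emit:
{"op": "move_arm", "data": {
  "dr": [
    [0,0,0],
    [0,0,0],
    [0,0,0],
    [0,0,0],
    [0,0,0]
  ],
  "translation": [
    [-3.6,-28.5,0],
    [-3.6,-28.5,0],
    [-3.6,-28.5,0],
    [-3.6,-28.5,0],
    [-3.6,-28.5,0]
  ],
  "grip": [0,0,0,0,0]
}}

```text
clock: 8.13
tcp_pos: [0.5076, 0.0839, 0.122]
ee_rot: [0.195, 0.981, 0.0, 0.0]
force: [0.8, -1.0, 0.3]
grip_width: 0.0001
finger_force: 0.0
```

Emit:
{"op": "move_arm", "data": {
  "dr": [
    [0,0,0],
    [0,0,0],
    [0,0,0],
    [0,0,0],
    [0,0,0]
  ],
  "translation": [
    [0,0,0],
    [0,0,10],
    [0,0,15],
    [0,0,10],
    [0,0,0]
  ],
  "grip": [0,0,0,0,0]
}}

```text
clock: 8.55
tcp_pos: [0.5067, 0.0858, 0.0841]
ee_rot: [0.194, 0.981, -0.001, -0.002]
force: [-1.3, -0.1, -0.3]
grip_width: -0.0002
finger_force: 0.0
```

```bash
python3 - <<'E'
from h import *
a=save("scene","pics/s4.png")["pixels"][110:260,170:400,::-1]
cv2.imwrite("pics/c4.png",cv2.resize(a,None,fx=3,fy=3,interpolation=cv2.INTER_CUBIC))
s=manip.state();print(s["tcp_pos"],s["force"])
E
```

```text
[0.50718974 0.08566741 0.08502445] [-1.21231244 -0.41811376 -0.61375548]
```

View pics/c4.png

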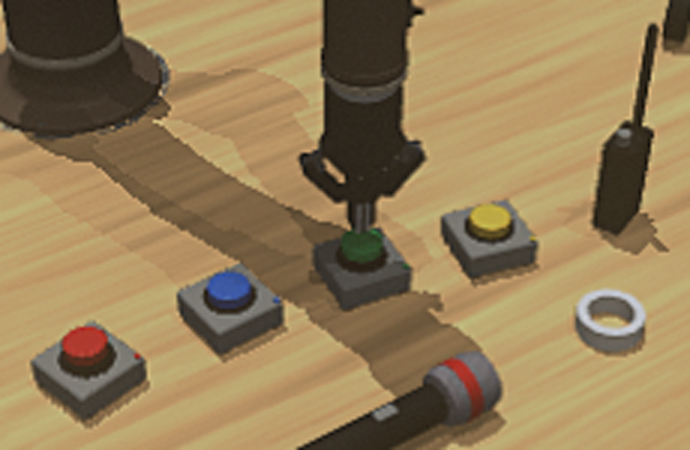

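Yellow (490,220) and blue (229,290) are both low with their boxes unmoved. The fingertips (362,232) are centred over green (362,245). Pressing green.

Emit:
{"op": "move_arm", "data": {
  "dr": [
    [0,0,0],
    [0,0,0],
    [0,0,0],
    [0,0,0],
    [0,0,0]
  ],
  "translation": [
    [0,0,4],
    [0,0,4],
    [0,0,4],
    [0,0,3],
    [0,0,2]
  ],
  "grip": [0,0,0,0,0]
}}

```text
clock: 9.02
tcp_pos: [0.5079, 0.0851, 0.069]
ee_rot: [0.195, 0.981, 0.0, -0.0]
force: [-0.6, 1.0, 1.2]
grip_width: 0.0003
finger_force: 0.5
```

Emit:
{"op": "move_arm", "data": {
  "dr": [
    [0,0,0],
    [0,0,0],
    [0,0,0],
    [0,0,0],
    [0,0,0]
  ],
  "translation": [
    [0,0,2],
    [0,0,2],
    [0,0,2],
    [0,0,1],
    [0,0,0]
  ],
  "grip": [0,0,0,0,0]
}}

```text
clock: 9.43
tcp_pos: [0.508, 0.0851, 0.0622]
ee_rot: [0.195, 0.981, 0.0, -0.0]
force: [0.1, 1.3, 2.1]
grip_width: 0.0002
finger_force: 1.3
```

Emit:
{"op": "move_arm", "data": {
  "dr": [
    [0,0,0],
    [0,0,0],
    [0,0,0],
    [0,0,0],
    [0,0,0]
  ],
  "translation": [
    [0,0,2],
    [0,0,2],
    [0,0,1],
    [0,0,1],
    [0,0,0]
  ],
  "grip": [0,0,0,0,0]
}}

```text
clock: 9.85
tcp_pos: [0.508, 0.085, 0.0563]
ee_rot: [0.195, 0.981, 0.0, 0.0]
force: [-1.4, 0.9, 4.3]
grip_width: 0.0001
finger_force: 2.6
```

Emit:
{"op": "move_arm", "data": {
  "dr": [
    [0,0,0],
    [0,0,0],
    [0,0,0]
  ],
  "translation": [
    [0,0,0],
    [0,0,0],
    [0,0,0]
  ],
  "grip": [0,0,0]
}}

```text
clock: 10.1
tcp_pos: [0.508, 0.085, 0.0564]
ee_rot: [0.195, 0.981, 0.0, 0.0]
force: [-1.8, 1.0, 4.8]
grip_width: 0.0002
finger_force: 2.5
```

Emit:
{"op": "move_arm", "data": {
  "dr": [
    [0,0,0],
    [0,0,0],
    [0,0,0],
    [0,0,0],
    [0,0,0]
  ],
  "translation": [
    [0,0,-5],
    [0,0,-15],
    [0,0,-25],
    [0,0,-25],
    [0,0,-20]
  ],
  "grip": [0,0,0,0,0]
}}

```text
clock: 10.52
tcp_pos: [0.5082, 0.0846, 0.1478]
ee_rot: [0.195, 0.981, -0.0, 0.0]
force: [0.2, 1.1, 0.8]
grip_width: -0.0002
finger_force: 0.0
```

Emit:
{"op": "move_arm", "data": {
  "dr": [
    [0,0,0],
    [0,0,0],
    [0,0,0],
    [0,0,0],
    [0,0,0]
  ],
  "translation": [
    [0,0,-20],
    [0,0,-10],
    [0,0,0],
    [0,0,0],
    [0,0,0]
  ],
  "grip": [0,0,0,0,0]
}}

```text
clock: 10.93
tcp_pos: [0.5073, 0.0849, 0.1752]
ee_rot: [0.195, 0.981, -0.0, -0.001]
force: [-0.1, 0.3, -0.1]
grip_width: -0.0001
finger_force: 0.0
```

```bash
python3 - <<'E'
from h import *
a=save("scene","pics/s5.png")["pixels"][110:260,170:400,::-1]
cv2.imwrite("pics/c5.png",cv2.resize(a,None,fx=3,fy=3,interpolation=cv2.INTER_CUBIC))
E
```

```text
(no output)
```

View pics/c5.png

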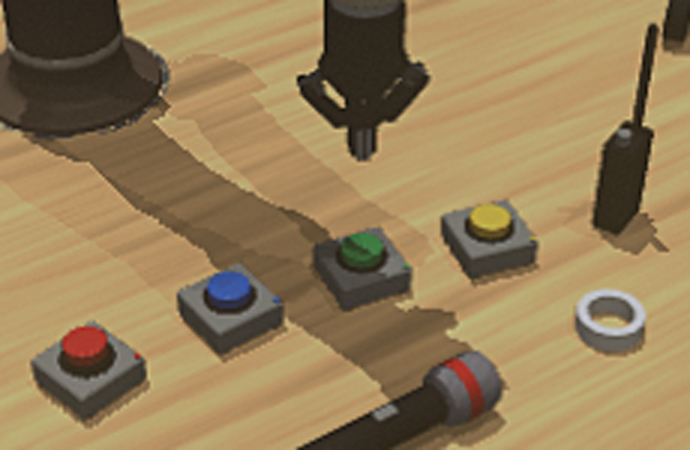

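Blue (229,290), green (362,250) and yellow (490,220) are all down, red (85,344) is still up, nothing has moved, and the arm is clear.

```bash
python3 -c "
from rig import manip
print(manip.sign_off())"
```

```text
the job is handed in; nothing more can be done
None
```

I pressed blue, then yellow, then green with about 5 N each; the last picture shows all three down, red still up and nothing visibly moved, and the job is handed in (no verdict came back).

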